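# Fit the main board under the case lip

### The arm

A 6-joint arm with a two-finger parallel gripper is mounted at the origin on the work surface. World frame = base frame: x ahead of the robot, y to its left, z up, the work surface at z = 0. Lengths are in m, angles in degrees, forces in N, time in s.
With the tool pointing down it reaches from about 0.25 to 0.725 m from the base axis. Payload 9.7 kg.
Tool frame: the origin (TCP) lies midway between the tips of the shut fingers; the grasp point (between the pads) lies 19 mm behind it; z points along the fingers, y is the direction in which the jaws open and shut (so a half turn about z gives the same grasp; the last joint's range is limited). The gripper opens to 85 mm and grips with 20 to 120 N. Pads are 22 mm wide; open, the fingers measure 114 mm over their backs; the gripper's body (76 mm by 85 mm) begins 54 mm behind the grasp point. The pads swing forward as they close: fully open they stand 13 mm farther back than shut.
Start: joints at [-65.374, 4.979, 10.078, 95.1, 0, 90], TCP at [0.229, -0.5, 0.231] pointing down, gripper open.
Joint ranges: [-179.16, 179.16], [-48.56, 103.87], [-65.8, 70.77], [-126.05, 130.52], [-82.76, 87.17], [-180, 180]. Speed limits (degrees/s): [127.2, 127.2, 147.25, 180, 180, 180].

### API

Orientations are given as [roll, pitch, yaw] about the fixed x, y, z axes, in that order (R = Rz(yaw) Ry(pitch) Rx(roll)).
In Python, from workcell import bot, camera, recognise gives the robot as it stands. The module is installed in compiled form; this text tells all that it offers.
- The arm moves only by the tool apply_moves, never from a script. Its argument "targets" is one flat list of numbers, 7 for each row, row after row: the shift along the world's x, y, z in units of 30 mm (1.0 is 30 mm), then the turn, a rotation vector about the world's x, y, z in units of 6 degrees (1.0 is 6 degrees), then the opening, from 0 (shut) to 1 (fully open). A call has 1 to 5 rows; each row is the pose to reach, as a shift and turn from the pose commanded when the call began; what a row does not reach only later rows make up. A row lasts 1/10 s, in which the tool goes at most 50 mm and 8.59 degrees, less where a joint would pass 70% of its speed; a pose out of reach is approached as far as the arm can. A call with a gripper value outside its range is refused whole. The fingers move at their own pace and stop on an object; "newtons" is the grip in N (left out, the last holds). Time passes only in rows, so rows that repeat a pose let the fingers close. It gives the time, the measured TCP pose, the force and the opening at its end, in the units of the state.
- bot.get_obs(): the state, without advancing time (a new reading comes with each control period).
- camera(name): name is "side" or "top" or "wrist"; returns a dict with "img" (400x640x3 uint8, red, green, blue), "intrinsics" (3x3 intrinsics, pixels), "origin" and "rotation" of the camera in the world. Camera axes: x right, y up, looking along -z (the intrinsics and any distortion apply to the point x, -y, -z); pixel columns grow to the right and rows downward; lengths in m; the calibration is good to about 2 mm. A picture is of the moment at which its call begins. There is no depth.
- bot.job_done(): hands the job in, once; it reports no verdict.
Trained networks look in the newest picture that a camera, given by its name, has taken for a name from the list of things; names that differ only in an ending like _2 or _b are one class to them, and where a whole thing is asked for, a point or a joint stands for the part that bears it (a point fixed in the world has none). Each returns a list of dicts, best first, with "conf" (0 to 1); they miss things now and then, are a little off and sometimes report something else, mostly with a low value. They report only what shows in the picture. A call takes as long as a camera call. They do not tell look-alikes from the thing itself.
- recognise(query, camera): "box" ([left, top, right, bottom] in pixels, round what is visible of it).
The state is a dict: "time": time; "q": joint angles; "qd": joint speeds; "joint_efforts": joint torques, N m; "ee_pos": TCP position; "tcp_rot": TCP orientation; "wrist_force": force on the tool from outside, world axes, zero at the start; "torque": the same for the moment, N m; "opening": finger opening in m.
Only numpy, scipy, OpenCV 4.12 (cv2) and the standard library are available. Lean on these libraries where they do the work, as an engineer would, in place of code of your own. Each camera call takes 0.05 s, during which the arm holds its last target.

### The job

Fit the green circuit board into the open white computer case. Hold it by its black heat sink, tilt it so that its edge with the brass contacts dips under the dark metal overhanging lip of the case, then level it so it lies flat on the floor of the case, and let go. Leave the blue board where it lies.

Things in the scene. Friction and masses are not known exactly. Their poses are not given: they have to be found in the camera images.
- green_sink (a point): centre of the green board's black heat sink, half-way up it. The sink, the part to grip, is a rigid upright finned block 24 mm thick (x), 50 mm long (y), 52 mm tall (z); it stands on the board with this point 26 mm above the board's top face, 30 mm above its underside and 8 mm to +x of its centre. -x points to the brass-contact edge. Other components: 9 mm tall at most.
- green_edge (a point): middle of the green board's brass-contact edge, half-way through its thickness: 68 mm along -x and 28 mm below the heat sink's centre; same axes. Board: stiff plate 120 mm (x) by 90 mm (y), 4 mm thick, about 0.2 kg with sink; starts flat on a 3 mm mat, contacts roughly towards the robot.
- bay (a point): centre of the bay floor in the white case (fixed), 11 mm above the table; z up. Bay x -67..67 mm, y -54..54, walls 22 mm above its floor. A dark lip at the -x end (robot's side) covers x -67..-43, underside 15, top 22 mm above the floor. The board is longer than the 110 mm opening: contact edge goes 10 to 24 mm under the lip, board tilted about 15 deg, then levels. Seated edge: x -67..-53.
- blue_sink (a point): centre of the silver heat sink on the blue board, a spare of the same shape, size and axes as the green one: not to be moved.
Things that resemble listed ones, but are neither listed nor needed, are in the scene too. Leave any pink or red look-alike of the part that bears green_sink alone.

How it is judged:
By the outcome, as a careful person would: the job done as asked, in the order asked, and still so for the second after the job is handed in, with the robot touching nothing.
It also fails if it takes over 40 s, if anything falls off the work surface, if the arm or the gripper's body presses on something with over 40 N, if the wrist force passes 120 N, or if a joint passes its speed limit or range.

## Working session

There is one attempt and no reset: what is moved stays moved. The work goes in short steps, Python scripts to look and compute and a tool call to move; the robot and the scene stay as the last step left them, time stands still between calls to the robot, and variables do not carry over. Pictures are saved under pics/ and viewed, and the job is handed in when it is done.

Besides the shell and the picture viewer there is one more tool, called as name(argument=value, ...), one argument or row to a line, values as JSON. apply_moves: Moves the arm, as the interface text tells. Its arguments: {"type":"object","properties":{"targets":{"type":"array"},"newtons":{"type":"number"}},"required":["targets"]}

```bash
mkdir -p pics; cat > h.py <<'E'
import numpy as np, cv2
from workcell import bot, camera, recognise
def save(c,name,crop=None,scale=1):
    im=c["img"]
    if crop: l,t,r,b=crop; im=im[t:b,l:r]
    if scale!=1: im=cv2.resize(im,None,fx=scale,fy=scale,interpolation=cv2.INTER_CUBIC)
    cv2.imwrite("pics/"+name,im[:,:,::-1])
def proj(c,P):
    P=np.atleast_2d(P); R=np.array(c["rotation"]);o=np.array(c["origin"]);K=np.array(c["intrinsics"])
    p=(P-o)@R; p=p*[1,-1,-1]; u=p@K.T; return u[:,:2]/u[:,2:]
def ray(c,uv):
    K=np.array(c["intrinsics"]);d=np.linalg.inv(K)@[uv[0],uv[1],1]; d=d*[1,-1,-1]
    return np.array(c["origin"]),np.array(c["rotation"])@d
def atz(c,uv,z):
    o,d=ray(c,uv); return o+d*(z-o[2])/d[2]
E
python3 - <<'E'
from h import *
for n in ["top","side"]:
    c=camera(n); save(c,n+"0.png"); print(n,{k:np.round(v,3).tolist() for k,v in c.items() if k!="img"})
    for q in ["green_sink","green_edge","bay","blue_sink"]:
        print(q,[(np.round(r["box"]).tolist(),round(r["conf"],2)) for r in recognise(q,n)])
print(bot.get_obs())
E
```

```text
top {'intrinsics': [[396.794, 0.0, 323.536], [0.0, 396.794, 200.689], [0.0, 0.0, 1.0]], 'origin': [0.378, -0.019, 0.903], 'rotation': [6.52, 1.989, -89.386]}
green_sink [([440.0, 238.0, 503.0, 288.0], 0.7), ([433.0, 157.0, 488.0, 215.0], 0.64), ([233.0, 114.0, 294.0, 172.0], 0.63)]
green_edge [([432.0, 155.0, 486.0, 216.0], 0.67), ([442.0, 237.0, 501.0, 290.0], 0.57), ([236.0, 113.0, 296.0, 175.0], 0.57)]
bay [([318.0, 143.0, 385.0, 220.0], 0.98)]
blue_sink [([174.0, 142.0, 217.0, 197.0], 0.69)]
side {'intrinsics': [[370.931, 0.0, 322.591], [0.0, 370.931, 202.835], [0.0, 0.0, 1.0]], 'origin': [0.36, -0.656, 0.503], 'rotation': [56.415, -0.039, -9.431]}
green_sink [([341.0, 163.0, 393.0, 202.0], 0.88), ([336.0, 291.0, 428.0, 365.0], 0.62), ([235.0, 322.0, 310.0, 397.0], 0.61)]
green_edge [([343.0, 163.0, 396.0, 200.0], 0.94), ([338.0, 291.0, 431.0, 366.0], 0.7), ([238.0, 324.0, 307.0, 398.0], 0.7)]
bay [([313.0, 200.0, 402.0, 258.0], 0.65)]
blue_sink [([308.0, 137.0, 355.0, 164.0], 0.73)]
{'time': 0.5, 'q': array([-6.53738506e+01,  4.97905218e+00,  1.00774483e+01,  9.50990002e+01,
        8.74424102e-04,  8.99998454e+01]), 'qd': array([ 0.08359116, -0.07216856, -0.02540861,  0.0714773 ,  0.08253274,
       -0.10493389]), 'joint_efforts': array([ 1.38422340e-03, -5.19645095e+01,  4.64547265e+01,  1.68406994e-03,
        8.39161930e-05, -7.08329864e-06]), 'ee_pos': array([ 0.22918489, -0.49996978,  0.23127582]), 'tcp_rot': array([-1.79999396e+02, -8.74425731e-04,  2.46263039e+01]), 'wrist_force': array([ 0.56672966,  0.28337377, -0.6257691 ]), 'torque': array([ 0.04257325, -0.02544872,  0.0223355 ]), 'opening': 0.08546252584159215}
```

```bash
cat >> h.py <<'E'
from scipy.spatial.transform import Rotation as Rn
_cam=camera
def camera(n):
    c=dict(_cam(n)); r=np.array(c["rotation"])
    if r.ndim==1: c["rotation"]=Rn.from_euler("xyz",r,degrees=True).as_matrix()
    return c
E
echo
```

```text
(no output)
```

View pics/top0.png

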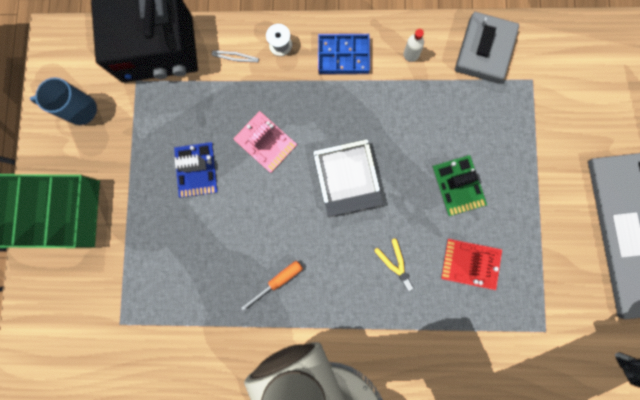

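View pics/side0.png

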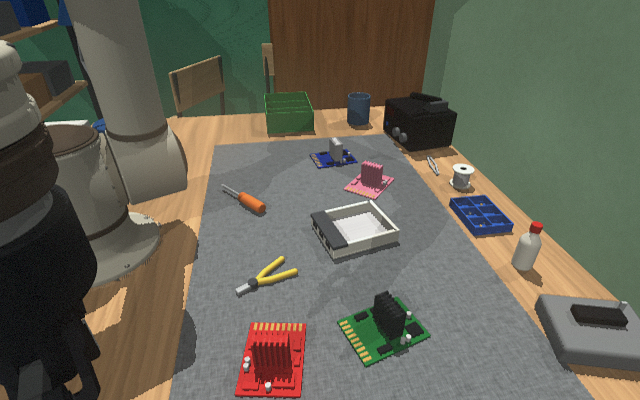

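The top view shows these candidates: green board at (460,185), red look-alike at (472,265), pink look-alike at (265,141) and blue spare at (196,170). I choose the green board with the black sink and brass contacts toward the robot. The case is at (350,178), with its dark lip toward the robot.

```bash
python3 - <<'E'
from h import *
t=camera("top"); s=camera("side")
save(t,"tcrop.png",(300,125,500,225),4); save(s,"scrop.png",(290,190,450,370),3.2)
# green mask
def gm(im):
    h=cv2.cvtColor(im,cv2.COLOR_RGB2HSV); return ((h[...,0]>40)&(h[...,0]<80)&(h[...,1]>90)).astype(np.uint8)
m=gm(t["img"]); m[:, :400]=0; m[:150]=0;m[230:]=0; m[:,520:]=0
m=cv2.morphologyEx(m,cv2.MORPH_CLOSE,np.ones((3,3)))
ys,xs=np.nonzero(m); r=cv2.minAreaRect(np.c_[xs,ys].astype(np.float32)); b=cv2.boxPoints(r); print(b)
P=np.array([atz(t,p,.007) for p in b]);print(P.round(4))
print(np.linalg.norm(np.diff(P,axis=0),axis=1))
for nm,c,bx in[("top",t,[(318,143,385,220)]),("blue",t,[(174,142,217,197)])]:
    for q in bx: print(nm,atz(c,((q[0]+q[2])/2,(q[1]+q[3])/2),.02))
E
```

```text
[[432.  166. ]
 [469.5 153.5]
 [486.2 203.6]
 [448.7 216.1]]
[[ 0.5613 -0.2326  0.007 ]
 [ 0.5906 -0.3177  0.007 ]
 [ 0.4762 -0.3511  0.007 ]
 [ 0.4474 -0.2673  0.007 ]]
[0.08999516 0.11916677 0.08858427]
top [ 0.52261396 -0.04948874  0.02      ]
blue [0.54858786 0.30660172 0.02      ]
```

View pics/tcrop.png

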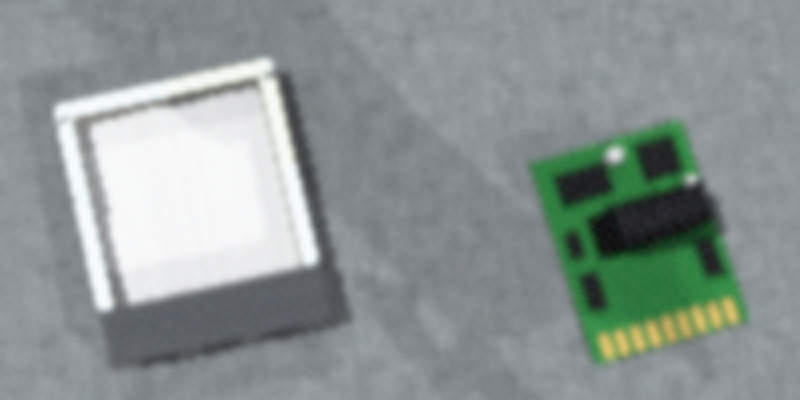

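View pics/scrop.png

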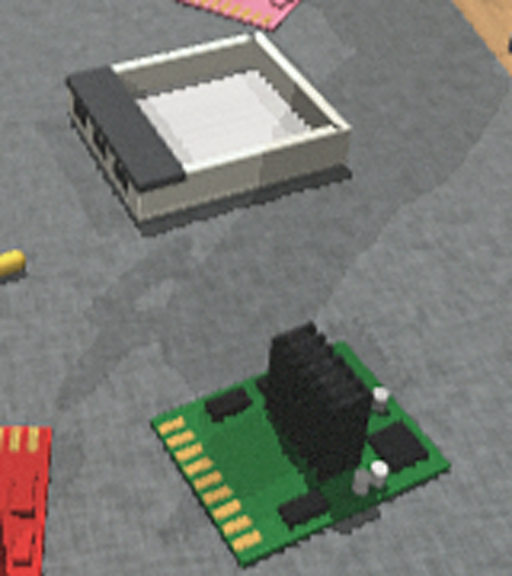

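```bash
python3 - <<'E'
from h import *
t=camera("top"); s=camera("side")
T=[(52,103),(272,57),(347,318),(108,367)]
S=[(262,32),(352,127),(140,190),(67,80)]
# order: +x+y, +x-y, -x-y, -x+y ; z=.033
A=np.array([atz(t,(300+(u-1.5)/4,125+(v-1.5)/4),.033) for u,v in T])
B=np.array([atz(s,(290+(u-1)/3.2,190+(v-1)/3.2),.033) for u,v in S])
for X in(A,B):
    print(X.round(4)[:,:2].tolist(),np.linalg.norm(np.diff(X[[0,1,2,3,0]],axis=0),axis=1).round(4),X.mean(0).round(4))
    d=X[0]+X[1]-X[2]-X[3]; print(np.degrees(np.arctan2(d[1],d[0])), np.degrees(np.arctan2(*(X[0]+X[3]-X[1]-X[2])[[1,0]]))-90)
# board in side
S=[(440-0,0)]
C=[(450,467),(243,565),(152,422),(340,343)] # +x-y,-x-y,-x+y,+x+y
X=np.array([atz(s,(290+(u-1)/3.2,190+(v-1)/3.2),.007) for u,v in C])
print(X.round(4)[:,:2].tolist(),np.linalg.norm(np.diff(X[[0,1,2,3,0]],axis=0),axis=1).round(4),X.mean(0).round(4))
d=X[0]+X[3]-X[1]-X[2];print(np.degrees(np.arctan2(d[1],d[0])))
E
```

```text
[[0.5907, 0.0381], [0.6172, -0.0848], [0.4707, -0.1255], [0.4427, 0.0053]] [0.1258 0.1521 0.1338 0.1516] [ 0.5303 -0.0417  0.033 ]
14.021622421245295 12.131403995957626
[[0.5905, 0.0368], [0.6173, -0.0816], [0.4704, -0.1201], [0.4427, 0.0004]] [0.1214 0.1519 0.1237 0.1522] [ 0.5302 -0.0411  0.033 ]
14.282364768839477 12.84901340925866
[[0.5878, -0.3187], [0.474, -0.3529], [0.4487, -0.2684], [0.5605, -0.2335]] [0.1189 0.0882 0.1171 0.0895] [ 0.5178 -0.2934  0.007 ]
17.01908836157
```

apply_moves(
  targets=[9.9, 7, -1.5, 0, 0, 13.7, 1, 9.9, 7, -1.5, 0, 0, 13.7, 1, 9.9, 7, -1.5, 0, 0, 13.7, 1, 9.9, 7, -1.5, 0, 0, 13.7, 1, 9.9, 7, -1.5, 0, 0, 13.7, 1],
  newtons=40,
)

```text
time: 1.2
ee_pos: [0.4331, -0.3554, 0.2006]
tcp_rot: [180.0, 0.0, 67.9]
wrist_force: [-0.1, -2.1, 0.4]
opening: 0.0856
```

apply_moves(
  targets=[3.1, 2.2, -1, 0, 0, 6.5, 1, 3.1, 2.2, -1, 0, 0, 6.5, 1, 3.1, 2.2, -1, 0, 0, 6.5, 1, 3.1, 2.2, -1, 0, 0, 6.5, 1, 3.1, 2.2, -1, 0, 0, 6.5, 1],
)

```text
time: 1.7
ee_pos: [0.5253, -0.2898, 0.17]
tcp_rot: [-180.0, -0.0, 107.0]
wrist_force: [0.5, -0.2, -0.6]
opening: 0.0856
```

```bash
python3 - <<'E'
from h import *
c=camera("wrist"); o=bot.get_obs(); print(o["ee_pos"],o["tcp_rot"],o["wrist_force"]); print(c["origin"])
im=c["img"].copy()
C=np.array([.5185,-.2925,0]); a=np.radians(16.8); X=np.array([np.cos(a),np.sin(a),0]);Y=np.array([-X[1],X[0],0])
def poly(cen,hx,hy,z,col):
    p=proj(c,[cen+X*i*hx+Y*j*hy+[0,0,z] for i,j in((1,1),(1,-1),(-1,-1),(-1,1))])
    cv2.polylines(im,[np.round(p).astype(int)],True,col,1)
poly(C,.06,.045,.007,(255,0,255)); poly(C+.008*X,.012,.025,.059,(255,255,0)); poly(C+.008*X,.012,.025,.007,(255,128,0))
c["img"]=im; save(c,"w1.png")
print([(np.round(r["box"]).tolist(),round(r["conf"],2)) for r in recognise("green_sink","wrist")])
E
```

```text
[ 0.52510937 -0.2902194   0.17023632] [-1.79974531e+02 -2.06301188e-02  1.07144705e+02] [ 0.10109915 -0.13583197 -0.02122003]
[ 0.50211589 -0.21679897  0.31294584]
[([252.0, 133.0, 376.0, 222.0], 0.83), ([58.0, 65.0, 201.0, 218.0], 0.63)]
```

View pics/w1.png

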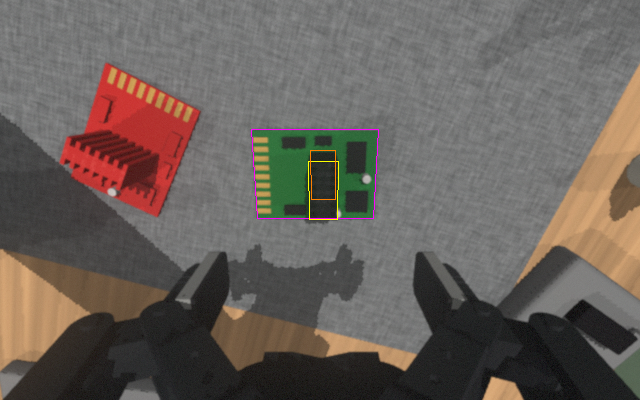

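The wrist view shows the green board with my projected outline sitting on it at (252-378, 130-218) and its sink at about (323,190). The red look-alike is far off at (130,140). The choice holds, so I'm descending.

apply_moves(
  targets=[0, 0, -1.5, 0, 0, 0, 1, 0, 0, -3, 0, 0, 0, 1, 0, 0, -4, 0, 0, 0, 1, 0, 0, -4.6, 0, 0, 0, 1, 0, 0, -5, 0, 0, 0, 1],
)

```text
time: 2.3
ee_pos: [0.5239, -0.2905, 0.0189]
tcp_rot: [-179.9, -0.1, 106.4]
wrist_force: [0.4, -0.4, 0.2]
opening: 0.0857
```

apply_moves(
  targets=[0, 0, 0, 0, 0, 0, 0, 0, 0, 0, 0, 0, 0, 0, 0, 0, 0, 0, 0, 0, 0, 0, 0, 0, 0, 0, 0, 0, 0, 0, 0, 0, 0, 0, 0],
  newtons=50,
)

```text
time: 2.8
ee_pos: [0.5257, -0.2911, 0.022]
tcp_rot: [179.9, 0.1, 106.6]
wrist_force: [0.8, 1.4, 6.2]
opening: 0.0238
```

apply_moves(
  targets=[0, 0, 0.5, 0, 0, 0, 0, 0, 0, 1.5, 0, 0, 0, 0, 0, 0, 3, 0, 0, 0, 0, 0, 0, 3, 0, 0, 0, 0, 0, 0, 3, 0, 0, 0, 0],
)

```text
time: 3.3
ee_pos: [0.5253, -0.291, 0.1123]
tcp_rot: [179.9, 0.1, 106.6]
wrist_force: [0.8, -0.5, -2.5]
opening: 0.0232
```

```bash
python3 - <<'E'
from h import *
o=bot.get_obs(); print(o["ee_pos"],o["tcp_rot"],o["wrist_force"],o["torque"],o["q"])
save(camera("wrist"),"w2.png"); c=camera("side"); save(c,"s2.png",(240,130,480,370),2.5)
E
```

```text
[ 0.52529262 -0.29104421  0.1123424 ] [1.79902227e+02 1.03983749e-01 1.06598026e+02] [ 0.82586927 -0.46114009 -2.51759668] [ 0.03134247  0.03886362 -0.02532541] [-2.89877397e+01  1.10218562e+01  3.65606173e+00  8.24915049e+01
 -2.93316394e-03  4.44141417e+01]
```

View pics/w2.png

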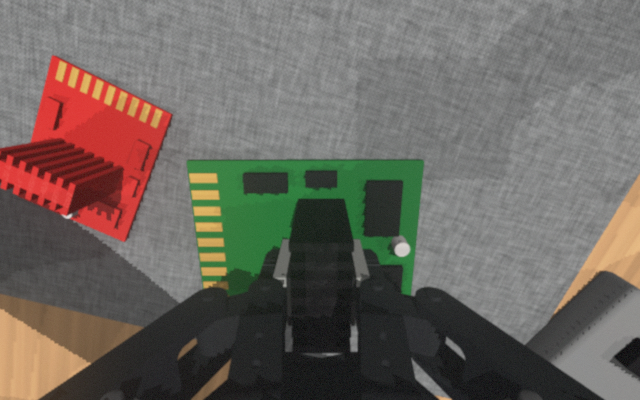

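View pics/s2.png

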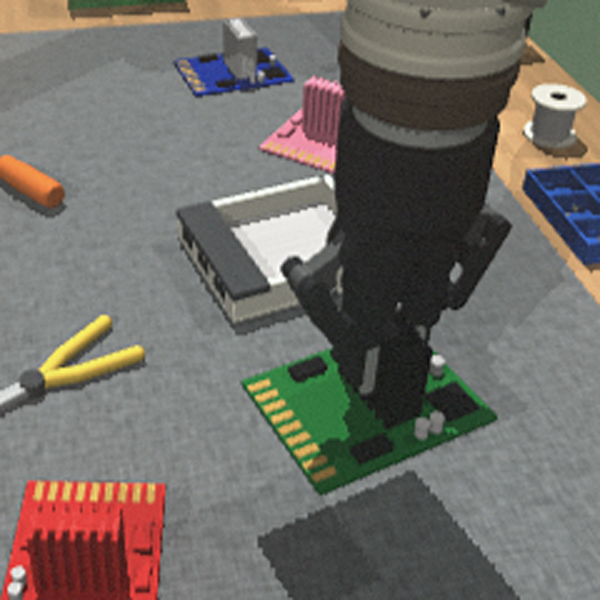

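The board is held level by its sink: in the side crop it hangs at (370,410), with contacts at (290,430) facing the robot. Next I check the case model against the first pictures.

```bash
cat > ov.py <<'E'
from h import *
def ov(cx,cy,yaw):
    out=[]
    for n,crop in(("top",(300,125,400,225)),("side",(300,190,420,270))):
        c=camera(n); K=5
        im=cv2.imread(f"pics/{n}0.png"); l,t,r,b=crop
        im=cv2.resize(im[t:b,l:r],None,fx=K,fy=K,interpolation=cv2.INTER_CUBIC)
        a=np.radians(yaw);X=np.array([np.cos(a),np.sin(a),0]);Y=np.array([-X[1],X[0],0]);O=np.array([cx,cy,.011])
        def pl(x0,x1,y0,y1,z,col):
            p=proj(c,[O+X*x+Y*y+[0,0,z] for x,y in((x0,y0),(x1,y0),(x1,y1),(x0,y1))])
            p=(p-[l,t]+.5)*K; cv2.polylines(im,[np.round(p).astype(int)],True,col,1)
        pl(-.067,.067,-.054,.054,0,(0,160,0)); pl(-.043,.067,-.054,.054,.022,(0,0,255)); pl(-.075,.075,-.062,.062,.022,(255,0,0))
        cv2.imwrite(f"pics/ov_{n}.png",im)
E
python3 -c "
from ov import *; ov(.530,-.0412,13.5)"
```

```text
(no output)
```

View pics/ov_top.png

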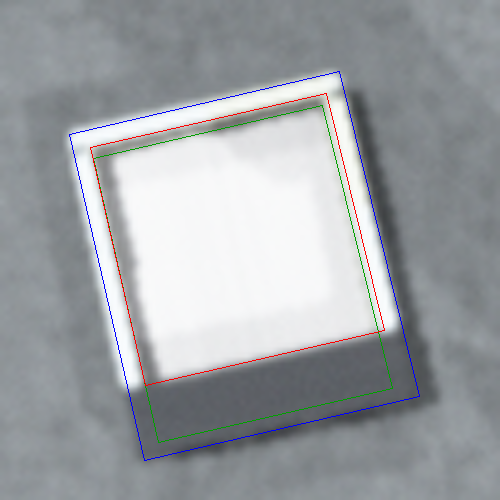

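View pics/ov_side.png

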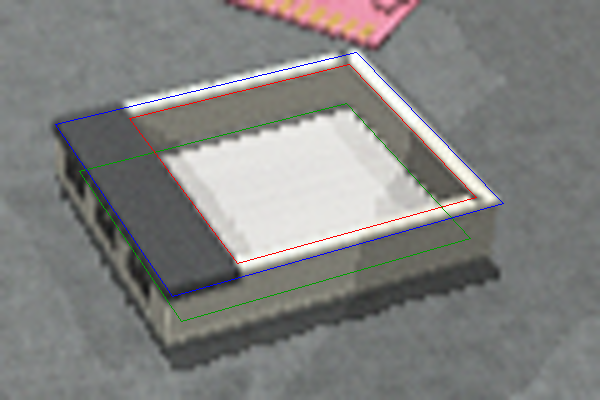

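The case overlay fits both views: outer rim, inner rim and lip edge all line up. Next I compute the waypoints.

```bash
cat > wp.py <<'E'
from h import *
O=np.array([.530,-.0412,.011]); yaw=13.5; E=np.array([-.068,0,-.019])
Rz=Rn.from_euler("z",yaw,degrees=True)
def tcp(xe,zb,th,y=0):
    Rb=Rz*Rn.from_euler("y",-th,degrees=True)
    return O+Rz.apply([xe/1e3,y/1e3,zb/1e3])-Rb.apply(E), Rb
def rel(p0,Rb0,xe,zb,th,y=0):
    p,R=tcp(xe,zb,th,y); return np.r_[(p-p0)/.03,(R*Rb0.inv()).as_rotvec(degrees=True)/6].round(2)
def cur():
    o=bot.get_obs(); # board orientation = Rtool * (Rz(90)Rx180)^-1
    Rt=Rn.from_euler("xyz",o["tcp_rot"],degrees=True); return o["ee_pos"],Rt*Rn.from_euler("xyz",[180,0,90],degrees=True).inv()
E
python3 - <<'E'
from wp import *
p0,R0=cur(); print(p0,R0.as_euler("ZYX",degrees=True)); print(rel(p0,R0,-34,50,16)); print(tcp(-34,50,16)[0])
E
```

```text
[ 0.52402633 -0.29035226  0.10908312] [16.59565422  0.10625303  0.10594781]
[ 1.05  8.51 -0.37  0.68 -2.6  -0.51]
[ 0.55540675 -0.03510038  0.09800731]
```

apply_moves(
  targets=[0.1, 1.2, 0.1, 0.1, -0.4, -0.1, 0, 0.3, 2.8, 0.1, 0.3, -0.9, -0.2, 0, 0.6, 4.4, 0.1, 0.4, -1.5, -0.3, 0, 0.8, 6, 0, 0.5, -2.1, -0.4, 0, 1, 7.5, -0.2, 0.7, -2.6, -0.5, 0],
)

```text
time: 4.0
ee_pos: [0.5542, -0.0637, 0.1038]
tcp_rot: [163.7, -0.0, 103.6]
wrist_force: [0.8, 0.6, -3.4]
opening: 0.0236
```

apply_moves(
  targets=[0.05, 0.7, -0.1, 0, 0, 0, 0, 0.05, 1, -0.15, 0, 0, 0, 0, 0.05, 1, -0.15, 0, 0, 0, 0],
)

```text
time: 4.3
ee_pos: [0.5556, -0.0349, 0.0992]
tcp_rot: [163.9, -0.0, 103.7]
wrist_force: [0.0, -0.1, -3.7]
opening: 0.0235
```

```bash
cat >> wp.py <<'E'
def boardov(c,y=0,crop=None,scale=1,name="b.png",n=5):
    ps=[];
    p0,R0=cur(); im=c["img"].copy()
    V=np.array([[i,j,k] for k in(-.019,-.015) for i,j in((-.068,-.045),(.052,-.045),(.052,.045),(-.068,.045))])
    P=proj(c,p0+R0.apply(V)); l,t=(crop[:2] if crop else (0,0))
    if crop: im=im[crop[1]:crop[3],crop[0]:crop[2]]
    im=cv2.resize(im,None,fx=scale,fy=scale,interpolation=cv2.INTER_CUBIC)
    P=(P-[l,t]+.5)*scale
    cv2.polylines(im,[np.round(P[4:]).astype(int)],True,(255,0,255),1)
    W=lambda x,y,z:O+Rz.apply([x,y,z])
    for z,x0 in((.022,-.043),(0,-.067)):
        Q=(proj(c,[W(x0,-.054,z),W(.067,-.054,z),W(.067,.054,z),W(x0,.054,z)])-[l,t]+.5)*scale
        cv2.polylines(im,[np.round(Q).astype(int)],True,(255,255,0),1)
    cv2.imwrite("pics/"+name,im[:,:,::-1])
E
python3 - <<'E'
from wp import *
for _ in range(3):
    c=camera("side"); p,R=cur(); print(p.round(4),R.as_euler("ZYX",degrees=True).round(2), bot.get_obs()["wrist_force"].round(1))
boardov(c,crop=(260,120,460,280),scale=4,name="s3.png")
c=camera("top"); boardov(c,crop=(280,100,440,250),scale=4,name="t3.png")
w=camera("wrist"); boardov(w,name="w3.png")
E
```

```text
[ 0.556  -0.0358  0.0995] [ 13.62 -16.08  -0.  ] [-0.1 -0.9 -2.1]
[ 0.5562 -0.0364  0.0998] [ 1.357e+01 -1.610e+01 -1.000e-02] [-0.3  0.5 -2.7]
[ 0.5564 -0.0367  0.0999] [ 13.53 -16.12  -0.02] [ 0.9  0.6 -2.7]
```

View pics/s3.png

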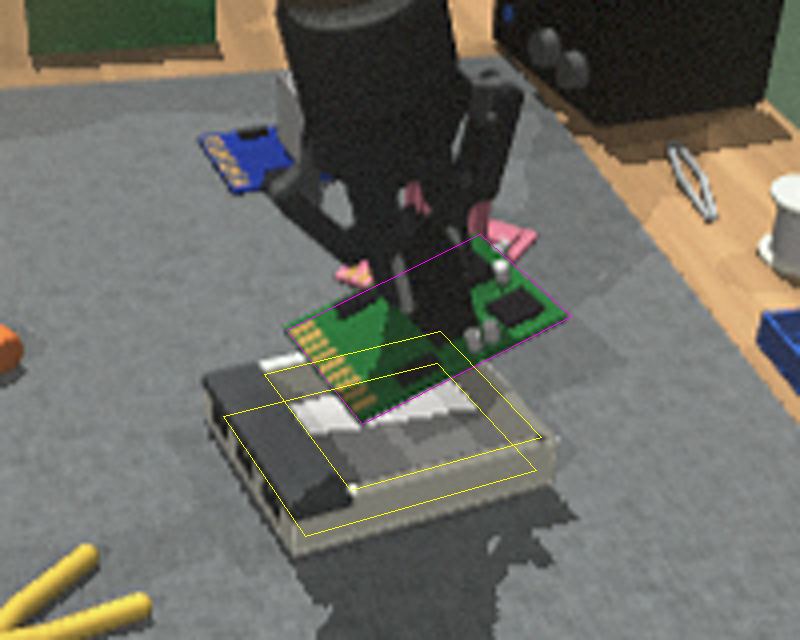

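View pics/t3.png

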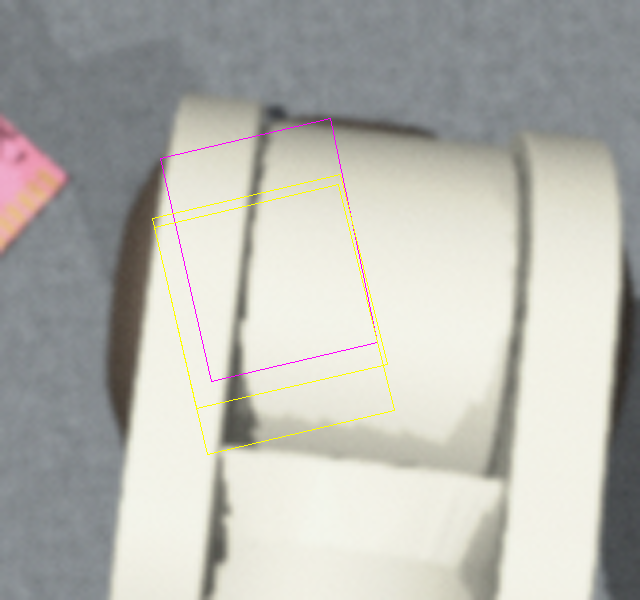

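View pics/w3.png

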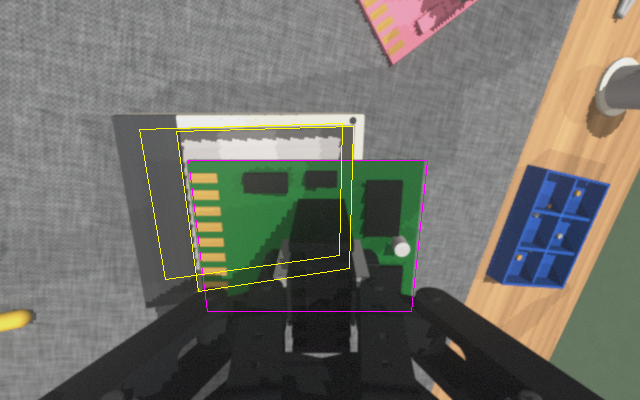

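The projected board outline sits on the real board in the side and wrist views, with the contact edge at side crop (330,375) inside the opening. The lip edge (wrist u=177) and far rim also agree. Lowering straight down.

apply_moves(
  targets=[0, 0, -0.4, 0, 0, 0, 0, 0, 0, -0.8, 0, 0, 0, 0, 0, 0, -1.2, 0, 0, 0, 0, 0, 0, -1.4, 0, 0, 0, 0, 0, 0, -1.55, 0, 0, 0, 0],
)

```text
time: 5.05
ee_pos: [0.5558, -0.0357, 0.0523]
tcp_rot: [163.9, -0.0, 103.6]
wrist_force: [0.6, 0.4, -2.3]
opening: 0.0235
```

```bash
python3 - <<'E'
from wp import *
for _ in range(3):
    c=camera("side"); p,R=cur(); e=Rz.inv().apply(p+R.apply(E)-O)*1e3; print(p.round(4),"edge",e.round(1),R.as_euler("ZYX",degrees=True).round(2), bot.get_obs()["wrist_force"].round(1))
boardov(c,crop=(290,160,420,270),scale=5,name="s4.png")
w=camera("wrist"); boardov(w,name="w4.png")
E
```

```text
[ 0.5557 -0.0357  0.052 ] edge [-33.8  -0.7   3.9] [ 13.57 -16.06   0.03] [-0.2  0.9 -2.6]
[ 0.5559 -0.0357  0.0528] edge [-33.6  -0.7   4.7] [ 13.58 -16.1    0.02] [-0.9 -0.  -3.2]
[ 0.5562 -0.0357  0.0534] edge [-33.3  -0.8   5.3] [ 13.58 -16.14   0.  ] [ 0.9  0.3 -2. ]
```

View pics/s4.png

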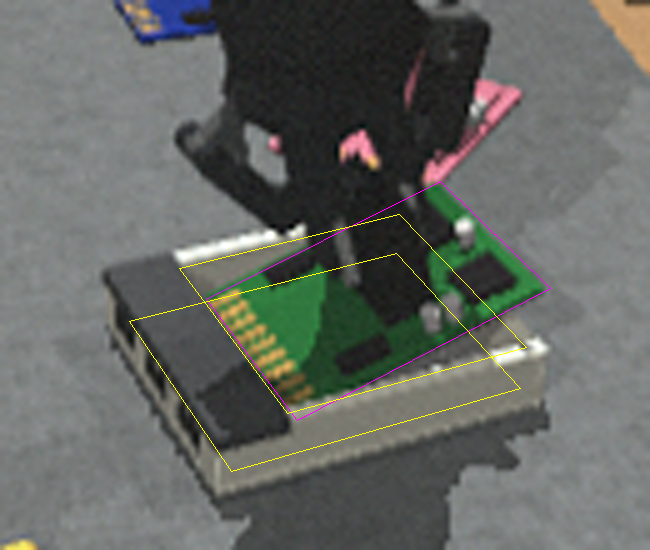

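View pics/w4.png

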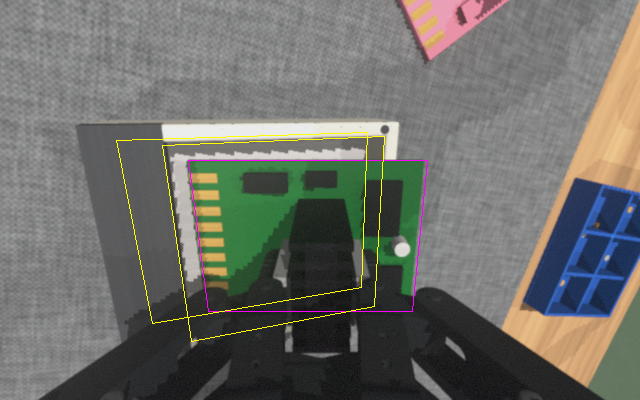

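apply_moves(
  targets=[-0.15, -0.02, -0.05, 0, 0, 0, 0, -0.35, -0.06, -0.05, 0, 0, 0, 0, -0.55, -0.11, -0.05, 0, 0, 0, 0, -0.75, -0.16, -0.05, 0, 0, 0, 0, -0.78, -0.16, -0.05, 0, 0, 0, 0],
)

```text
time: 5.75
ee_pos: [0.5321, -0.0408, 0.0522]
tcp_rot: [163.8, 0.0, 103.6]
wrist_force: [0.8, -0.1, -2.7]
opening: 0.0237
```

```bash
python3 - <<'E'
from wp import *
for _ in range(3):
    c=camera("side"); p,R=cur(); e=Rz.inv().apply(p+R.apply(E)-O)*1e3; print(p.round(4),"edge",e.round(1),R.as_euler("ZYX",degrees=True).round(2), bot.get_obs()["wrist_force"].round(1))
boardov(c,crop=(290,160,420,270),scale=5,name="s5.png")
w=camera("wrist"); boardov(w,name="w5.png")
p=np.mean([cur()[0]],0);R=cur()[1]
for th,xe,zb in((12,-58,2.5),(9,-58.5,2),(6,-59,1.5),(3,-59.5,1.2),(0,-60,1),(0,-60,-.5)): print(th,rel(p,R,xe,zb,th,e[1]))
E
```

```text
[ 0.5324 -0.0407  0.0523] edge [-57.5  -0.2   4.1] [ 1.356e+01 -1.617e+01 -1.000e-02] [ 0.  -0.6 -2.3]
[ 0.5328 -0.0407  0.0524] edge [-57.2  -0.2   4.2] [ 13.56 -16.19  -0.02] [-0.1  0.1 -1.9]
[ 0.5329 -0.0406  0.0523] edge [-57.   -0.2   4.1] [ 1.357e+01 -1.618e+01 -1.000e-02] [ 0.1  0.1 -2.9]
12 [ 0.05  0.01 -0.2  -0.16  0.68 -0.01]
9 [ 0.09  0.02 -0.33 -0.28  1.16 -0.01]
6 [ 0.12  0.02 -0.46 -0.39  1.65 -0.01]
3 [ 0.14  0.03 -0.58 -0.51  2.14 -0.01]
0 [ 0.16  0.04 -0.71 -0.63  2.62 -0.01]
0 [ 0.16  0.04 -0.76 -0.63  2.62 -0.01]
```

View pics/s5.png

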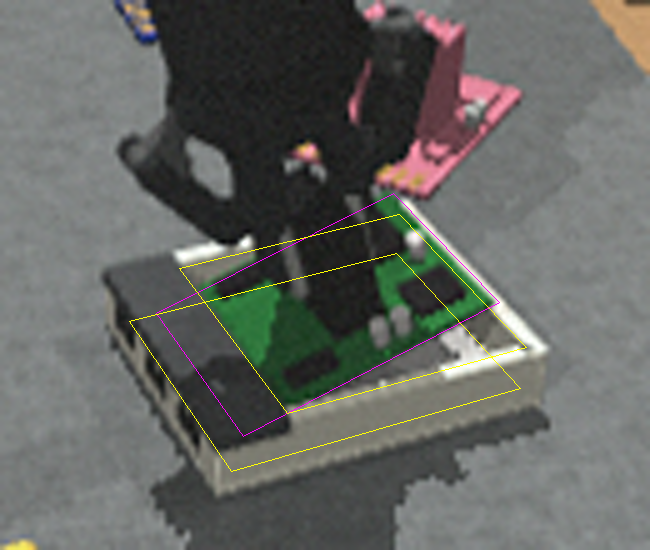

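View pics/w5.png

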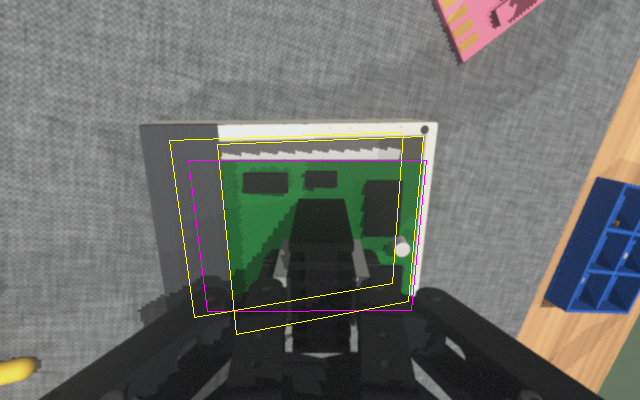

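The contacts are now hidden under the lip and the measured force is about zero. The side crop shows the board's far end at (450,250), inside the far wall. Levelling.

apply_moves(
  targets=[0.04, 0.01, -0.18, -0.15, 0.6, 0, 0, 0.08, 0.02, -0.32, -0.27, 1.1, 0, 0, 0.11, 0.02, -0.45, -0.39, 1.6, 0, 0, 0.13, 0.03, -0.57, -0.5, 2.1, 0, 0, 0.15, 0.04, -0.69, -0.63, 2.62, 0, 0],
)

```text
time: 6.45
ee_pos: [0.5378, -0.0393, 0.0313]
tcp_rot: [-179.9, -0.0, 103.6]
wrist_force: [-0.6, -0.1, -2.6]
opening: 0.0235
```

```bash
python3 - <<'E'
from wp import *
for _ in range(3):
    c=camera("side"); p,R=cur(); e=Rz.inv().apply(p+R.apply(E)-O)*1e3; print(p.round(4),"edge",e.round(1),R.as_euler("ZYX",degrees=True).round(2), bot.get_obs()["wrist_force"].round(1))
boardov(c,crop=(290,160,420,270),scale=5,name="s6.png")
w=camera("wrist"); boardov(w,name="w6.png")
E
```

```text
[ 0.5382 -0.0391  0.0303] edge [-59.7   0.    0.7] [1.36e+01 3.10e-01 1.00e-02] [-3.8  0.1 -1.2]
[ 0.5382 -0.039   0.0304] edge [-59.5   0.1   0.6] [13.61  0.13  0.03] [-0.6 -0.2 -1.8]
[ 0.5379 -0.0391  0.0307] edge [-59.8   0.1   0.7] [13.61  0.04  0.04] [ 0.3  0.6 -2.4]
```

View pics/s6.png

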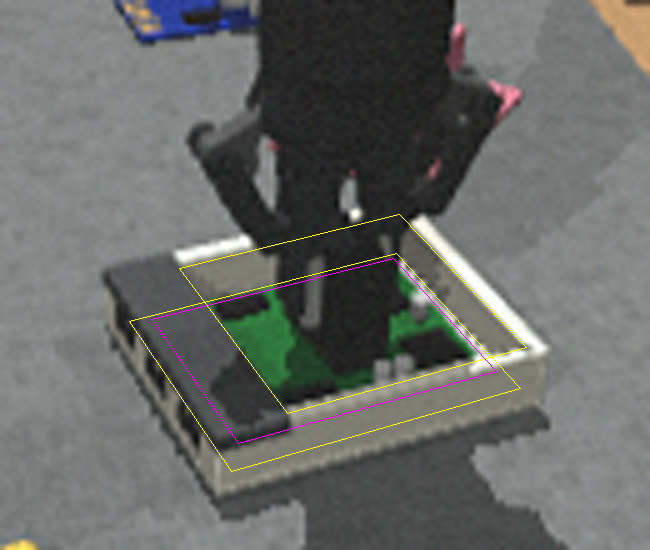

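View pics/w6.png

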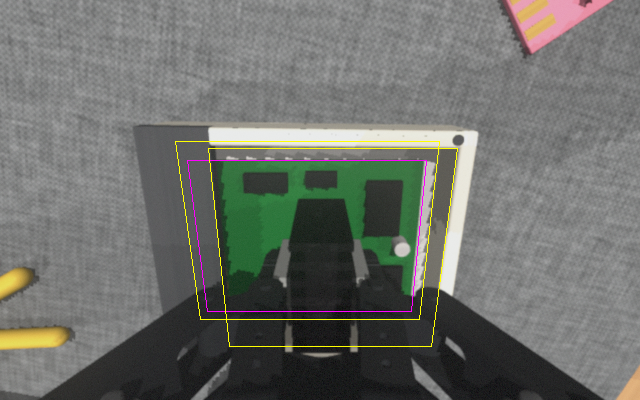

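The board is level: the model tilt is 0.1° and the edge is at x = -59.7 mm, about 0.7 mm above the floor. A white floor strip shows at the far end (wrist u 427-437). Releasing with a partial opening.

apply_moves(
  targets=[0, 0, -0.02, 0, 0, 0, 0, 0, 0, -0.02, 0, 0, 0, 0.5, 0, 0, -0.02, 0, 0, 0, 0.5, 0, 0, -0.02, 0, 0, 0, 0.5, 0, 0, -0.02, 0, 0, 0, 0.5],
)

```text
time: 7.15
ee_pos: [0.5374, -0.0394, 0.0312]
tcp_rot: [180.0, 0.0, 103.6]
wrist_force: [-0.6, -0.2, 1.0]
opening: 0.0425
```

apply_moves(
  targets=[0, 0, 0.3, 0, 0, 0, 0.5, 0, 0, 1, 0, 0, 0, 0.5, 0, 0, 2, 0, 0, 0, 0.5, 0, 0, 3.5, 0, 0, 0, 0.5, 0, 0, 5, 0, 0, 0, 0.5],
)

```text
time: 7.65
ee_pos: [0.5369, -0.0393, 0.1828]
tcp_rot: [-180.0, -0.0, 103.6]
wrist_force: [1.3, -0.6, 0.4]
opening: 0.0427
```

```bash
python3 - <<'E'
from h import *
o=bot.get_obs(); print(o["time"],o["ee_pos"],o["wrist_force"],o["opening"])
save(camera("side"),"s7.png",(290,120,450,270),4); save(camera("wrist"),"w7.png")
E
```

```text
7.65 [ 0.53686484 -0.03928548  0.18277496] [ 1.34727911 -0.59537809  0.36666338] 0.04271652207601085
```

View pics/s7.png

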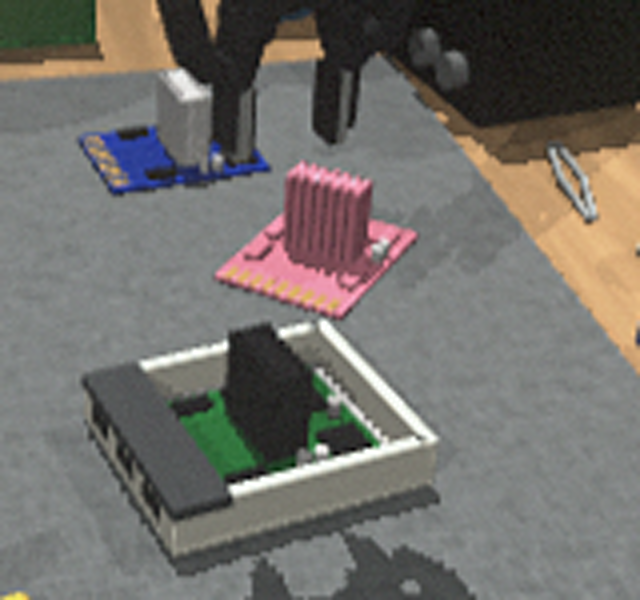

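View pics/w7.png

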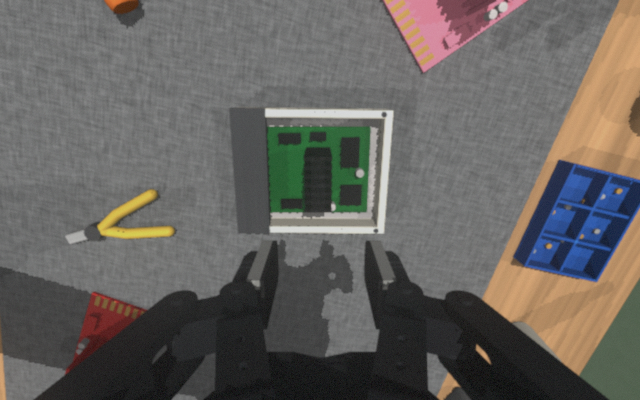

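The board lies in the case and the contacts are hidden under the lip at u<268. Its far edge is at u=370, with a strip of floor beyond it. I'll do a quick numeric check, then hand in.

```bash
python3 - <<'E'
from wp import *
w=camera("wrist")
for uv in((370,127),(368,213)): print((Rz.inv().apply(atz(w,uv,.015)-O)*1e3).round(1))
print((Rz.inv().apply(atz(w,(317,149),.067)-O)*1e3).round(1),(Rz.inv().apply(atz(w,(317,215),.067)-O)*1e3).round(1))
bot.job_done()
E
```

```text
[58.2 44.2  4. ]
[ 60.3 -45.6   4. ]
[ 6.5 31.6 56. ] [  6.3 -27.3  56. ]
the job is handed in; nothing more can be done
```

The green board is seated flat in the white case with its contact edge under the lip. The gripper has let go and stands clear, and the job is handed in.

I gripped the board by its black heat sink, tilted it 16° and lowered the contact edge into the opening. I then slid it about 15 mm under the lip, levelled it, opened the fingers partway and backed straight up.

**Last checks:**
- **Position:** In bay coordinates, the far edge measures x ≈ 58–60 mm. That puts the contact edge at about x = -61 mm, inside the -67 to -53 mm range. In y, the board spans about -46 to +44 mm, within the ±54 mm walls.
- **Appearance:** The side and wrist pictures show the board level, with the contacts hidden by the lip.
- **Other things:** I did not touch the blue board or the pink and red look-alikes.
- **Limits:** The largest wrist force I read was about 6 N, as the fingers closed. The last robot time I read was 7.65 s.

My check of the sink's length from its top face came out at about 59 mm instead of 50 mm. I think this is because the sink's side face was included in the pixels I picked. The sink's x of about 6.5 mm still agrees with the seated pose, and no other check disagreed.

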